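Lay the refill carton down and shut the drawer

ROBOT

A 6-joint arm with a two-finger parallel gripper is mounted at the origin on the work surface. World frame = base frame: x ahead of the robot, y to its left, z up, the work surface at z = 0. Lengths are in mm, angles in rad, forces in N, time in s.
With the tool pointing down it reaches from about 300 to 750 mm from the base axis. Payload 8.5 kg.
Tool frame: the origin (TCP) lies at the very end of the fingers, on their centre line; the grasp point (between the pads) lies 19 mm behind it (arm.grasp_offset is the distance from the TCP to the grasp point, in mm); z points along the fingers, y is the direction in which the jaws open and shut (so a half turn about z gives the same grasp; the last joint's range is limited). The gripper opens to 85 mm and grips with 20 to 120 N. Pads are 22 mm wide; open, the fingers measure 114 mm over their backs; the gripper's body (76 mm by 85 mm) begins 54 mm behind the grasp point. The pads swing forward as they close: fully open they stand 13 mm farther back than shut.
Start: joints at [1.074, 0.381, 1.297, -0, 1.464, -0.215], TCP at [152.938, 528.29, 231.322] pointing down, gripper open.
Joint ranges: [-3.11, 3.11], [-0.89, 2.33], [0.22, 2.48], [-1.42, 4.56], [0.17, 2.85], [-2.88, 2.88]. Speed limits (rad/s): [2.39, 2.39, 3.14, 3.14, 3.14, 3.14].

INTERFACE

Orientations are given as a unit quaternion [x, y, z, w].
In Python, from cell import monitor, get_image, order, arm gives the robot as it stands.
- The arm moves only by the tool step_arm, never from a script. Its argument "commands" is a list that holds one entry, the list of rows, each a list of 7 numbers: the closure, from 0 (fully open) to 1 (shut), then the shift along the world's x, y, z in m, then the turn, a rotation vector about the world's x, y, z in rad. A call has 1 to 8 rows; each row shifts and turns the commanded pose from where the row before left it; what a row does not reach is not made up. A row lasts 1/12 s, in which the tool goes at most 41.7 mm and 7.16 degrees, less where a joint would pass 70% of its speed; a pose out of reach is approached as far as the arm can. A call with a gripper value outside its range is refused whole. The fingers move at their own pace and stop on an object; "grip_force" is the grip in N (left out, the last holds). Time passes only in rows, so rows that do not move let the fingers close. It gives the time, the measured TCP pose, the force and the opening at its end, in the units of the state.
- monitor.read_state(): the state, without advancing time (a new reading comes with each control period).
- get_image(name): name is "side" or "top"; returns a dict with "color" (480x640x3 uint8, red, green, blue), "fx", "fy", "cx", "cy" (pixels), "world_from_camera" (4x4, takes a point from camera to world coordinates). Camera axes: x right, y down, z forward; pixel columns grow to the right and rows downward; lengths in mm; the calibration is good to about 2 mm. A picture is of the moment at which its call begins. There is no depth.
- order.close_job(): hands the job in, once; it reports no verdict.
The state is a dict: "time": time; "joint_positions": joint angles; "qvel": joint speeds; "tau": joint torques, N m; "position": TCP position; "ee_rot": TCP orientation; "contact_force": force on the tool from outside, world axes, zero at the start; "torque": the same for the moment, N m; "width": opening from 0.0 (shut) to 1.0 (fully open).
Only numpy, scipy, OpenCV 4.12 (cv2) and the standard library are available. Lean on these libraries where they do the work, as an engineer would, in place of code of your own. Each camera call takes 0.05 s, during which the arm holds its last target.

TASK

The drawer cannot shut because a tall carton is standing in it. Push the carton near its top with the fingertips so that it topples along the drawer, towards the middle, and comes to rest flat on the dark rubber mat; then push the drawer front until the drawer is fully shut, and leave it. Do not grasp or lift anything, do not touch the small tin that stands at the other end of the drawer, and leave the spray bottle, soap dish and squeegee where they are.

Things in the scene. Friction and masses are not known exactly. Their poses are not given: they have to be found in the camera images.
- carton_center (a point): Centre of the cardboard refill carton, 80 (its x) x 45 (its y, the thin way) x 150 (its z) mm, 75 mm above its foot. It starts standing upright on the drawer floor at one end of the mat, left or right; its y runs roughly along the mat's y, so one broad face looks towards the mat's middle and the other away from it.
- carton_top (a point): Middle of the carton's top end, 75 mm from its centre along its z. Axes as the carton's.
- carton_foot (a point): Middle of the carton's underside, 75 mm below its centre along its z. Axes as the carton's.
- mat (a point): Centre of the dark rubber mat, flat on the inner floor of the drawer (18 mm above the counter) and moving with it: 150 mm (x) by 260 mm (y). x points the way the drawer shuts (away from the robot), y left along its front, z up. The inside of the drawer reaches 200 mm to either side in y and 80 mm to the front; side walls' tops are 64 mm above the counter.
- drawer_front (a point): Centre of the outer face of the plain white drawer front (no handle), 50 mm above the counter. The front is 440 mm wide (y), its top edge 96 mm and its lower edge 4 mm above the counter. Axes as the mat's: pushing the face along +x shuts the drawer.
- drawer (a joint): How far the drawer is open, m: 0 fully shut (the front then meets the housing and stops), about 0.16 at the start, 0.19 at most. It slides with about 2 N of friction, plus a little damping, and stays where it is left. The fixed white housing it slides into is 240 x 440 x 100 (height) mm, with about 72 mm of headroom over the drawer floor.
- tin_center (a point): Centre of a low round metal tin, 50 mm across and 40 mm high, standing on the drawer floor at the end opposite the carton, off or at the edge of the mat. Bystander, not to be touched; it rides along with the drawer.
- bottle: Clear spray bottle with a white head, 68 mm across, 216 mm high, standing on the counter left of the drawer. Origin under its centre. Bystander.
- dish: White ceramic soap dish, 85 x 125 x 22 mm, on the counter left of the drawer, nearer the robot than the bottle. Origin under its centre. Bystander.
- squeegee: Yellow squeegee lying flat on the counter right of the drawer, 215 mm long, blade 230 mm wide, 24 mm high. Origin on the counter within the handle, 70 mm from the blade bar. Bystander.
- carton: The same carton; origin at the centre of its underside. 0.17 to 0.35 kg. Pushed high (100 mm up or more) it tips about its lower edge and falls over past about 17 degrees; pushed low it slides.
Mind the look-alikes: they are no part of the job. Of the things that look like the carton, the smaller one is meant. Leave any purple look-alike of the part that bears tin_center alone.

How it is judged (in metres and radians):
On the way, in this order (a step that is already met when the one before it is completed fails the run):
1. the carton has been toppled and lies still and flat on the mat while the drawer is still well open (angle between carton_center's own z axis and vertical between 1.45 and 1.69 rad and z of carton_center in the frame of mat below 0.03 m and x of carton_top in the frame of mat between -0.045 and 0.045 m and y of carton_top in the frame of mat between -0.14 and 0.14 m and x of carton_foot in the frame of mat between -0.045 and 0.045 m and y of carton_foot in the frame of mat between -0.14 and 0.14 m and linear speed of carton below 0.03 m/s and value of joint drawer above 0.1 m), for 0.2 s.
2. the drawer is fully shut (value of joint drawer below 0.006 m), for 0.2 s.
At the end, for the whole second after the job is handed in: Drawer shut to within 6 mm; carton still, flat (within 7 degrees) and lengthways on the mat, the middles of both its ends within 45 mm (x) and 140 mm (y) of the mat's centre; tin upright at an end of the drawer, over 100 mm (y) from the mat's centre (value of joint drawer below 0.006 m and linear speed of carton below 0.02 m/s and angle between carton_center's own z axis and vertical between 1.45 and 1.69 rad and z of each of carton_center, tin_center in the frame of mat below 0.03 m and x of carton_top in the frame of mat between -0.045 and 0.045 m and y of carton_top in the frame of mat between -0.14 and 0.14 m and x of carton_foot in the frame of mat between -0.045 and 0.045 m and y of carton_foot in the frame of mat between -0.14 and 0.14 m and angle between tin_center's own z axis and vertical below 0.15 rad and (y of tin_center in the frame of mat above 0.1 m or y of tin_center in the frame of mat below -0.1 m)); the robot touches nothing.
It fails at once if the carton is lifted (its centre more than 20 mm above its height when standing, or more than 30 mm off the floor of the drawer once it lies) (height (world z) of carton_center above 0.113 m or (angle between carton_center's own z axis and vertical between 1.4 and 1.74 rad and height (world z) of carton_center above 0.073 m)).
It fails at once if the robot touches the tin (contact force between the arm and tin above 1 N).
It fails at once if the fingers touch the tin (contact force between the fingers and tin above 1 N).
It fails at once if the tin is tipped or lifted (angle between tin_center's own z axis and vertical above 0.4 rad or height (world z) of tin_center above 0.063 m).
It fails at once if the spray bottle, soap dish or squeegee is moved by more than 20 mm (distance of any of bottle, dish, squeegee from where it was at the start of the episode above 0.02 m).
It also fails if it takes over 45 s, if anything falls off the work surface, if the arm or the gripper's body presses on something with over 40 N, if the wrist force passes 120 N, or if a joint passes its speed limit or range.

## Working session

There is one attempt and no reset: what is moved stays moved. The work goes in short steps, Python scripts to look and compute and a tool call to move; the robot and the scene stay as the last step left them, time stands still between calls to the robot, and variables do not carry over. Pictures are saved under pics/ and viewed, and the job is handed in when it is done.

Besides the shell and the picture viewer there is one more tool, called after "Emit:" as name(argument=value, ...), one argument or row to a line, values as JSON. step_arm: Moves the arm, as the interface text tells. Its arguments: {"type":"object","properties":{"commands":{"type":"array"},"grip_force":{"type":"number"}},"required":["commands"]}

```bash
mkdir -p pics; ls; python3 - <<'E'
from cell import monitor,get_image
import cv2,numpy as np
print(monitor.read_state())
for n in("top","side"):
    i=get_image(n); cv2.imwrite(f"pics/{n}0.png",i["color"][:,:,::-1]); np.save(f"pics/{n}0.npy",i,allow_pickle=True)
    print(n,i["fx"],i["fy"],i["cx"],i["cy"],np.round(i["world_from_camera"],3).tolist())
E
```

```text
pics
{'time': 0.0, 'joint_positions': array([ 1.07369895e+00,  3.81172508e-01,  1.29827710e+00,  1.44597512e-05,
        1.46361163e+00, -2.15269416e-01]), 'qvel': array([ 0.00094227, -0.00080105, -0.00169377, -0.00019657,  0.00013614,
       -0.00049588]), 'tau': array([ 2.57820182e-03, -4.48453510e+01, -2.31284916e+01,  8.13043158e-06,
        4.67816062e-03,  2.14770495e-05]), 'position': array([152.79547814, 528.03304941, 230.71888872]), 'ee_rot': array([ 1.40448830e-01,  9.90087666e-01, -6.85697467e-04, -2.62784115e-04]), 'contact_force': array([ 0.62737312, -0.4023663 ,  0.04404243]), 'torque': array([ 0.0170129 , -0.01020179,  0.04848167]), 'width': 0.9959884061157084}
top 444.6118115048766 444.6118115048766 322.86248683301085 240.50596958544998 [[0.015, -0.995, 0.095, 495.586], [-1.0, -0.015, -0.002, -19.132], [0.003, -0.095, -0.995, 1150.593], [0.0, 0.0, 0.0, 1.0]]
side 479.7618629938641 479.7618629938641 318.1449280886303 235.57872317371545 [[0.986, -0.087, 0.142, 370.948], [-0.165, -0.627, 0.761, -1111.111], [0.023, -0.774, -0.633, 1013.563], [0.0, 0.0, 0.0, 1.0]]
```

View pics/top0.png

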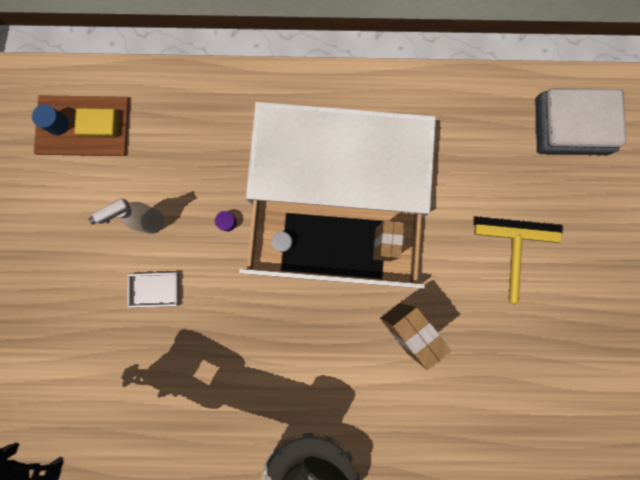

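View pics/side0.png

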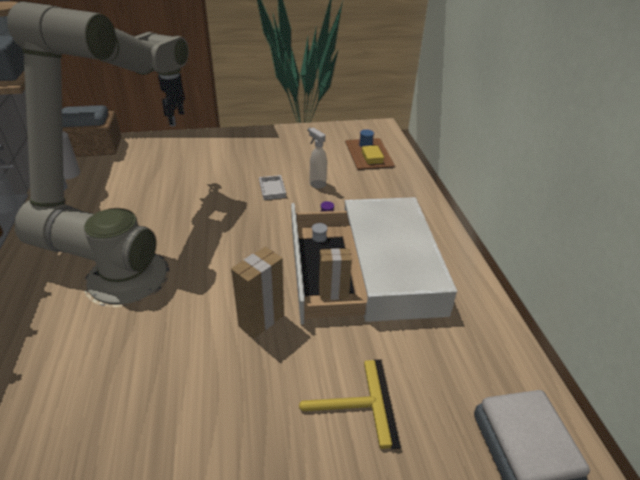

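Carton candidates: the one in the drawer (top view 391,240; side 336,272) and the one on the counter (top 415,335; side 258,290), which is larger, so it is the decoy. Tin candidates: grey in the drawer (282,242) and purple on the counter (226,220), also a decoy. I choose the small carton in the drawer. Next is a close crop and measurements.

```bash
cat > h.py <<'E'
import numpy as np,cv2
def ld(n): return np.load(n,allow_pickle=True).item()
def ray(i,u,v):
    T=i["world_from_camera"]; d=T[:3,:3]@np.array([(u-i["cx"])/i["fx"],(v-i["cy"])/i["fy"],1]); return T[:3,3],d
def onz(i,u,v,z):
    o,d=ray(i,u,v); return o+d*(z-o[2])/d[2]
def proj(i,p):
    T=np.linalg.inv(i["world_from_camera"]); q=T[:3,:3]@np.asarray(p,float)+T[:3,3]
    return i["fx"]*q[0]/q[2]+i["cx"], i["fy"]*q[1]/q[2]+i["cy"]
E
python3 - <<'E'
from h import *
t=ld("pics/top0.npy");s=ld("pics/side0.npy")
a=cv2.resize(t["color"][190:300,230:440],None,fx=3.8,fy=3.8,interpolation=cv2.INTER_CUBIC)
cv2.imwrite("pics/c1.png",a[:,:,::-1])
b=cv2.resize(s["color"][190:330,270:410],None,fx=4.2,fy=4.2,interpolation=cv2.INTER_CUBIC)
cv2.imwrite("pics/c2.png",b[:,:,::-1])
hsv=cv2.cvtColor(t["color"],cv2.COLOR_RGB2HSV)
m=((hsv[...,2]<40)).astype(np.uint8); m[:205]=0;m[285:]=0;m[:,:260]=0;m[:,400:]=0
n,l,st,c=cv2.connectedComponentsWithStats(m);k=1+np.argmax(st[1:,4]);print(st[k])
cs,_=cv2.findContours((l==k).astype(np.uint8),0,2);ap=cv2.approxPolyDP(cs[0],4,True)[:,0]
for p in ap: print(p,onz(t,*p,20).round(0))
E
```

```text
[ 281  214  102   65 5181]
[287 214] [670.  72.  20.]
[285 231] [626.  76.  20.]
[293 242] [599.  55.  20.]
[284 252] [573.  77.  20.]
[282 270] [527.  81.  20.]
[381 278] [ 510. -170.   20.]
[381 261] [ 553. -170.   20.]
[372 259] [ 558. -147.   20.]
[379 221] [ 656. -165.   20.]
```

View pics/c1.png

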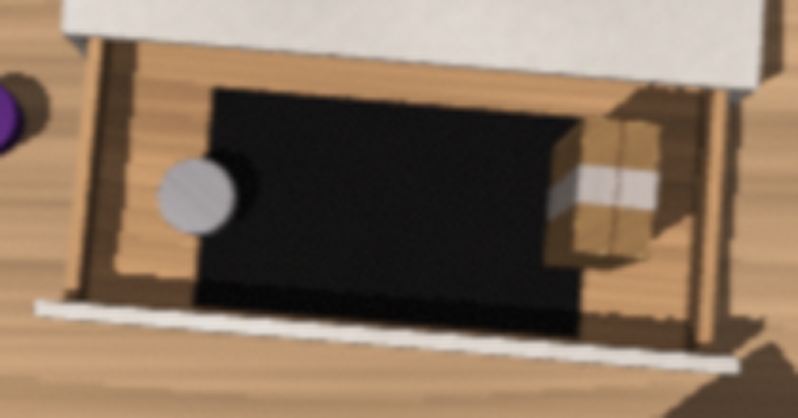

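View pics/c2.png

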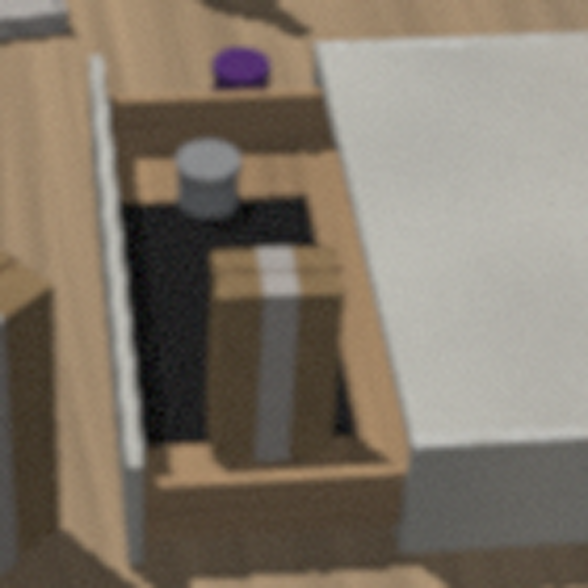

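```bash
python3 - <<'E'
from h import *
t=ld("pics/top0.npy");s=ld("pics/side0.npy")
f=lambda u,v,z,n:print(n,onz(t,u/3.8+230,v/3.8+190,z).round(0))
for p in[(582,116),(660,122),(652,260),(574,250),(618,187)]: f(*p,168,"ctop")
for p in[(212,88),(582,118),(580,335),(195,305)]: f(*p,19,"mat")
f(197,196,58,"tin")
for p in[(35,315),(738,372)]: f(*p,96,"front top outer")
for p in[(35,302),(738,358)]: f(*p,96,"front top inner")
for p in[(66,36),(758,88)]: f(*p,100,"housing edge")
f(722,90,64,"Rwall");f(705,340,64,"Rwall")
f(548,215,18,"tape foot?");
# side: carton top corners, foot
for p,z in[((210,255),168),((330,252),168),((342,295),168),((212,295),168)]:
    print("side top",onz(s,p[0]/4.2+270,p[1]/4.2+190,z).round(0))
print(proj(s,(600,-175,168)))
E
```

```text
ctop [ 636. -155.  168.]
ctop [ 633. -201.  168.]
ctop [ 552. -196.  168.]
ctop [ 557. -150.  168.]
ctop [ 595. -176.  168.]
mat [673.  75.  19.]
mat [ 656. -175.   19.]
mat [ 510. -174.   19.]
mat [526.  83.  19.]
tin [596.  80.  58.]
front top outer [516. 175.  96.]
front top outer [ 488. -262.   96.]
front top inner [524. 176.  96.]
front top inner [ 496. -262.   96.]
housing edge [692. 161. 100.]
housing edge [ 665. -275.  100.]
Rwall [ 670. -260.   64.]
Rwall [ 507. -248.   64.]
tape foot? [ 590. -153.   18.]
side top [ 555. -158.  168.]
side top [ 632. -166.  168.]
side top [ 631. -207.  168.]
side top [ 550. -196.  168.]
(np.float64(337.6108817956302), np.float64(253.20846108659217))
```

Measured (mm): the drawer is yawed -0.064 rad and the mat centre is at about (591,-50). The carton top centre is at (595,-176,168), which matches both the 80×45 size and the side view; its yaw matches the drawer's. In mat coordinates that is about (11,-125). The tin is at (596,80), mat y +130. I'll topple along (0.064, 0.998), approaching from the right-hand side.

Emit:
step_arm(
  commands=[
    [[1, 0, 0, 0.03, 0, 0, 0.109], [1, 0, 0, 0.03, 0, 0, 0.109], [1, 0.014, -0.03, 0, 0, 0, 0], [1, 0.014, -0.03, 0, 0, 0, 0], [1, 0.014, -0.03, 0, 0, 0, 0], [1, 0.014, -0.03, 0, 0, 0, 0], [1, 0.014, -0.03, 0, 0, 0, 0], [1, 0.014, -0.03, 0, 0, 0, 0]],
  ],
)

```text
time: 0.77
position: [237.0, 346.8, 291.1]
ee_rot: [0.032, 0.999, -0.0, -0.0]
contact_force: [1.0, -0.2, 0.9]
width: 0.001
```

Emit:
step_arm(
  commands=[
    [[1, 0.014, -0.03, 0, 0, 0, 0], [1, 0.014, -0.03, 0, 0, 0, 0], [1, 0.014, -0.03, 0, 0, 0, 0], [1, 0.014, -0.03, 0, 0, 0, 0], [1, 0.014, -0.03, 0, 0, 0, 0], [1, 0.014, -0.03, 0, 0, 0, 0], [1, 0.014, -0.03, 0, 0, 0, 0], [1, 0.014, -0.03, 0, 0, 0, 0]],
  ],
)

```text
time: 1.43
position: [349.1, 106.7, 291.3]
ee_rot: [0.032, 0.999, 0.0, -0.0]
contact_force: [1.1, 0.1, 0.7]
width: -0.002
```

Emit:
step_arm(
  commands=[
    [[1, 0.02, -0.0285, 0, 0, 0, 0], [1, 0.02, -0.0285, 0, 0, 0, 0], [1, 0.02, -0.0285, 0, 0, 0, 0], [1, 0.02, -0.0285, 0, 0, 0, 0], [1, 0.02, -0.0285, 0, 0, 0, 0], [1, 0.02, -0.0285, 0, 0, 0, 0], [1, 0.02, -0.0285, 0, 0, 0, 0], [1, 0.02, -0.0285, 0, 0, 0, 0]],
  ],
)

```text
time: 2.1
position: [509.5, -121.3, 290.9]
ee_rot: [0.032, 0.999, 0.0, -0.0]
contact_force: [-0.2, 0.9, 1.3]
width: 0.0
```

Emit:
step_arm(
  commands=[
    [[1, 0.02, -0.0285, 0, 0, 0, 0], [1, 0.02, -0.0285, 0, 0, 0, 0], [1, 0.02, -0.0285, 0, 0, 0, 0], [1, 0.02, -0.0285, 0, 0, 0, 0], [1, 0, 0, 0, 0, 0, 0]],
  ],
)

```text
time: 2.52
position: [590.6, -238.4, 288.3]
ee_rot: [0.034, 0.999, 0.0, -0.001]
contact_force: [-0.3, 0.1, -0.9]
width: -0.001
```

Now I descend 143 mm to z≈145, then check before pushing.

Emit:
step_arm(
  commands=[
    [[1, 0, 0, -0.03, 0, 0, 0], [1, 0, 0, -0.03, 0, 0, 0], [1, 0, 0, -0.03, 0, 0, 0], [1, 0, 0, -0.03, 0, 0, 0], [1, 0, 0, -0.025, 0, 0, 0], [1, 0, 0, 0, 0, 0, 0]],
  ],
)

```text
time: 3.02
position: [586.7, -232.3, 140.8]
ee_rot: [0.032, 0.999, 0.003, -0.004]
contact_force: [0.3, 0.0, -1.2]
width: -0.001
```

```bash
cat > snap.py <<'E'
import sys
from cell import get_image,monitor
from h import *
k=sys.argv[1]; out=[]
for n,(y0,y1,x0,x1) in(("top",(180,300,230,430)),("side",(180,330,230,430))):
    i=get_image(n); np.save(f"pics/{n}{k}.npy",i,allow_pickle=True)
    out.append(cv2.resize(i["color"][y0:y1,x0:x1],(600,int(600*(y1-y0)/200*0.7)) if 0 else None,fx=2.15,fy=2.15,interpolation=cv2.INTER_CUBIC))
cv2.imwrite(f"pics/s{k}.png",np.vstack(out)[:,:,::-1]); print(monitor.read_state()["position"].round(1),monitor.read_state()["contact_force"].round(1))
E
python3 snap.py 1
```

```text
[ 588.9 -233.6  146.6] [ 0.5 -0.6  0.6]
```

View pics/s1.png

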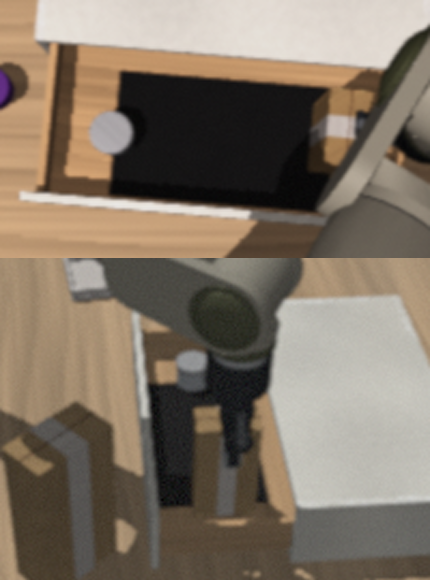

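The fingertips sit behind the carton's outer face, in line with the tape (side crop 233,460), and the tin and walls are clear. I'll push along the drawer's +y.

Emit:
step_arm(
  commands=[
    [[1, 0.0005, 0.007, 0, 0, 0, 0], [1, 0.0005, 0.007, 0, 0, 0, 0], [1, 0.0005, 0.006, 0, 0, 0, 0], [1, 0.0004, 0.006, 0, 0, 0, 0], [1, 0.0004, 0.006, 0, 0, 0, 0], [1, 0.0004, 0.006, 0, 0, 0, 0]],
  ],
)

```text
time: 3.62
position: [591.8, -195.0, 146.7]
ee_rot: [0.032, 0.999, -0.0, 0.0]
contact_force: [-0.3, 0.2, 1.0]
width: 0.001
```

```bash
python3 snap.py 2
```

```text
[ 591.7 -194.6  146.5] [-0.8 -0.4  0.1]
```

View pics/s2.png

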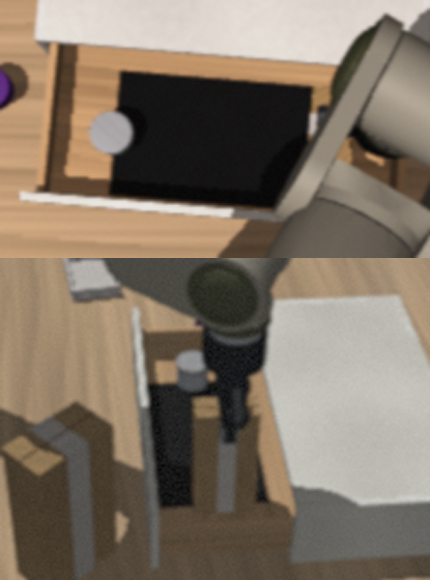

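The carton's foot hasn't moved (side crop 225,515) while its top has gone forward, so it is tipping rather than sliding. I'll keep pushing.

Emit:
step_arm(
  commands=[
    [[1, 0.0004, 0.006, 0, 0, 0, 0], [1, 0.0004, 0.006, 0, 0, 0, 0], [1, 0.0004, 0.006, 0, 0, 0, 0], [1, 0.0004, 0.006, 0, 0, 0, 0], [1, 0.0004, 0.006, 0, 0, 0, 0], [1, 0, 0, 0, 0, 0, 0]],
  ],
)

```text
time: 4.22
position: [593.7, -164.4, 146.4]
ee_rot: [0.031, 1.0, 0.0, -0.0]
contact_force: [0.3, -0.2, -0.1]
width: 0.0
```

```bash
python3 snap.py 3
```

```text
[ 593.7 -165.5  146.3] [-0.3 -0.3 -0.5]
```

View pics/s3.png

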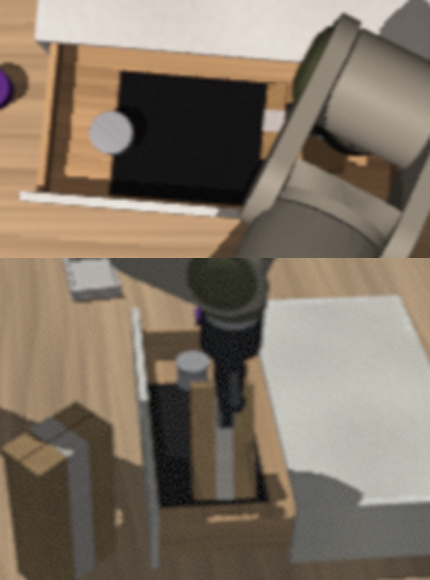

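Emit:
step_arm(
  commands=[
    [[1, 0.0004, 0.006, 0, 0, 0, 0], [1, 0.0004, 0.006, 0, 0, 0, 0], [1, 0, 0, 0, 0, 0, 0], [1, 0, 0, 0, 0, 0, 0], [1, 0, 0, 0, 0, 0, 0], [1, 0, 0, 0, 0, 0, 0]],
  ],
)

```text
time: 4.82
position: [594.4, -153.9, 146.3]
ee_rot: [0.032, 0.999, -0.0, 0.0]
contact_force: [0.4, -0.2, 0.2]
width: -0.001
```

```bash
python3 snap.py 4
```

```text
[ 594.4 -153.9  146.3] [-0.5 -0.3  0.2]
```

View pics/s4.png

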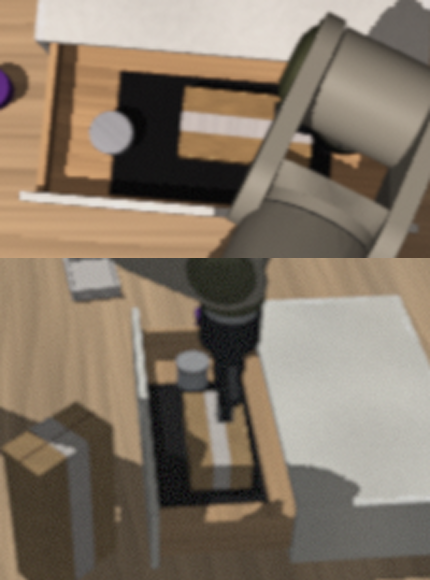

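The carton has toppled and lies flat on the mat, its top end at top crop (181,125), and the tin is untouched. I'll rise and move clear in front of the drawer before checking.

Emit:
step_arm(
  commands=[
    [[1, 0, -0.005, 0.03, 0, 0, 0], [1, 0, 0, 0.03, 0, 0, 0], [1, 0, 0, 0.03, 0, 0, 0], [1, -0.03, 0.02, 0.02, 0, 0, 0], [1, -0.03, 0.02, 0, 0, 0, 0], [1, -0.03, 0.02, 0, 0, 0, 0], [1, -0.03, 0.02, 0, 0, 0, 0], [1, -0.03, 0.02, 0, 0, 0, 0]],
  ],
)

```text
time: 5.58
position: [442.8, -58.0, 256.3]
ee_rot: [0.032, 0.999, -0.0, 0.0]
contact_force: [0.3, -0.4, 0.2]
width: 0.001
```

Emit:
step_arm(
  commands=[
    [[1, -0.02, 0.02, 0, 0, 0, 0], [1, 0, 0, 0, 0, 0, 0]],
  ],
)

```text
time: 5.75
position: [421.1, -36.0, 257.0]
ee_rot: [0.031, 1.0, 0.0, -0.0]
contact_force: [0.5, -0.3, 1.1]
width: -0.001
```

```bash
python3 snap.py 5;python3 - <<'E'
from h import *
t=ld("pics/top5.npy");cv2.imwrite("pics/t5.png",t["color"][:,:,::-1])
E
```

```text
[424.3 -38.5 256.9] [ 0.4 -0.6 -0.4]
```

View pics/s5.png

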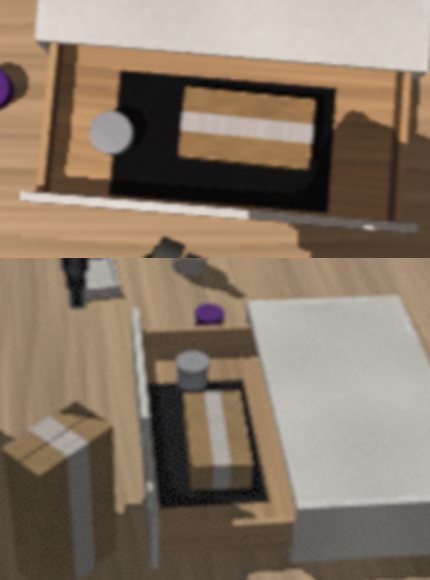

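View pics/t5.png

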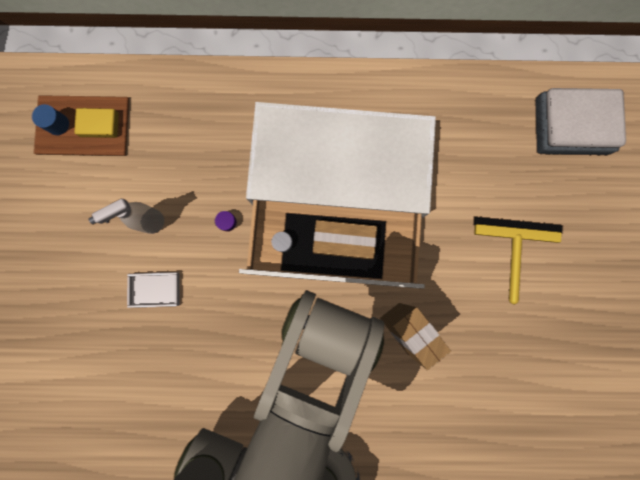

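```bash
python3 - <<'E'
from h import *
t=ld("pics/top5.npy");s=ld("pics/side0.npy")
C=np.array([591,-50.]);X=np.array([.998,-.064]);Y=np.array([.064,.998])
for n,u,v in[("top",182,125),("foot",314,130)]:
    w=onz(t,230+u/2.15,180+v/2.15,63);d=w[:2]-C;print(n,w.round(0),"mat xy",(d@X).round(0),(d@Y).round(0))
def tri(a,b):
    o,d=ray(t,*a);p,e=ray(s,*b);A=np.c_[d,-e];k=np.linalg.lstsq(A,p-o,rcond=None)[0];x,y=o+d*k[0],p+e*k[1];return ((x+y)/2).round(0),np.linalg.norm(x-y).round(1)
print("decoy top c",tri((422,336),(257,262)))
for z in(150,200,250): print(z,onz(t,409,307,z).round(0),onz(t,383,330,z).round(0))
for z in (300,350,400,450): print("knuckle",z,onz(t,380,340,z).round(0),onz(t,300,300,z).round(0))
E
```

```text
top [605.  -1.  63.] mat xy 11.0 50.0
foot [ 602. -152.   63.] mat xy 17.0 -101.0
decoy top c (array([ 387., -230.,  213.]), np.float64(4.3))
150 [ 445. -215.  150.] [ 394. -157.  150.]
200 [ 448. -206.  200.] [ 399. -151.  200.]
250 [ 450. -196.  250.] [ 404. -144.  250.]
knuckle 300 [ 390. -131.  300.] [463.  21. 300.]
knuckle 350 [ 397. -125.  350.] [465.  19. 350.]
knuckle 400 [ 403. -118.  400.] [467.  16. 400.]
knuckle 450 [ 409. -111.  450.] [469.  14. 450.]
```

Carton ends in mat coordinates: top (11,50), foot (17,-101), both well inside the limits. I'll shift left a little to stay clear of the large decoy carton, then descend in front of the drawer.

Emit:
step_arm(
  commands=[
    [[1, 0, 0.03, 0, 0, 0, 0], [1, 0, 0, -0.035, 0, 0, 0], [1, 0, 0, -0.035, 0, 0, 0], [1, 0, 0, -0.035, 0, 0, 0], [1, 0, 0, -0.035, 0, 0, 0], [1, 0, 0, -0.035, 0, 0, 0], [1, 0, 0, -0.03, 0, 0, 0], [1, 0, 0, 0, 0, 0, 0]],
  ],
)

```text
time: 6.52
position: [422.9, -8.8, 47.0]
ee_rot: [0.032, 0.999, 0.001, -0.004]
contact_force: [-1.1, 0.0, -1.0]
width: -0.004
```

Emit:
step_arm(
  commands=[
    [[1, 0.01, 0, 0, 0, 0, 0], [1, 0.01, 0, 0, 0, 0, 0], [1, 0.01, 0, 0, 0, 0, 0], [1, 0.01, 0, 0, 0, 0, 0], [1, 0.008, 0, 0, 0, 0, 0], [1, 0.006, 0, 0, 0, 0, 0], [1, 0.006, 0, 0, 0, 0, 0], [1, 0.006, -0.0004, 0, 0, 0, 0]],
  ],
)

```text
time: 7.18
position: [490.7, -9.1, 51.7]
ee_rot: [0.032, 0.999, 0.0, -0.0]
contact_force: [-1.2, -0.8, -0.2]
width: 0.0
```

Emit:
step_arm(
  commands=[
    [[1, 0.003, -0.0002, 0, 0, 0, 0], [1, 0.004, -0.0003, 0, 0, 0, 0], [1, 0.005, -0.0003, 0, 0, 0, 0], [1, 0.006, -0.0004, 0, 0, 0, 0], [1, 0.006, -0.0004, 0, 0, 0, 0], [1, 0.006, -0.0004, 0, 0, 0, 0], [1, 0.006, -0.0004, 0, 0, 0, 0], [1, 0.006, -0.0004, 0, 0, 0, 0]],
  ],
)

```text
time: 7.85
position: [533.0, -11.9, 51.3]
ee_rot: [0.032, 0.999, 0.0, -0.0]
contact_force: [-3.0, 0.4, 0.6]
width: -0.002
```

Emit:
step_arm(
  commands=[
    [[1, 0.006, -0.0004, 0, 0, 0, 0], [1, 0.006, -0.0004, 0, 0, 0, 0], [1, 0.006, -0.0004, 0, 0, 0, 0], [1, 0.006, -0.0004, 0, 0, 0, 0], [1, 0.006, -0.0004, 0, 0, 0, 0], [1, 0.006, -0.0004, 0, 0, 0, 0], [1, 0.006, -0.0004, 0, 0, 0, 0], [1, 0.006, -0.0004, 0, 0, 0, 0]],
  ],
)

```text
time: 8.52
position: [581.0, -15.2, 51.3]
ee_rot: [0.032, 0.999, -0.0, -0.0]
contact_force: [-3.1, -0.7, -0.6]
width: -0.001
```

```bash
python3 snap.py 6
```

```text
[581.9 -15.3  51.5] [ 0.  -0.2 -0.8]
```

View pics/s6.png

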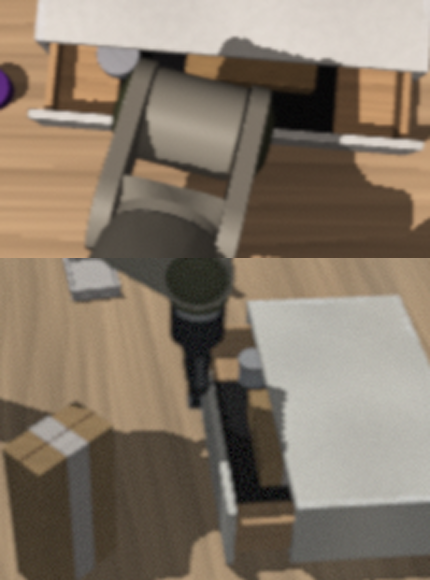

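The drawer, tin and carton are moving together and nothing is snagging. I'll continue and slow down near the end.

Emit:
step_arm(
  commands=[
    [[1, 0.006, -0.0004, 0, 0, 0, 0], [1, 0.006, -0.0004, 0, 0, 0, 0], [1, 0.006, -0.0004, 0, 0, 0, 0], [1, 0.006, -0.0004, 0, 0, 0, 0], [1, 0.006, -0.0004, 0, 0, 0, 0], [1, 0.006, -0.0004, 0, 0, 0, 0], [1, 0.006, -0.0004, 0, 0, 0, 0], [1, 0.006, -0.0004, 0, 0, 0, 0]],
  ],
)

```text
time: 9.28
position: [629.0, -18.3, 51.3]
ee_rot: [0.032, 0.999, 0.0, -0.0]
contact_force: [-3.5, 1.1, -0.7]
width: 0.0
```

Emit:
step_arm(
  commands=[
    [[1, 0.004, -0.0003, 0, 0, 0, 0], [1, 0.003, -0.0002, 0, 0, 0, 0], [1, 0.003, -0.0002, 0, 0, 0, 0], [1, 0.003, -0.0002, 0, 0, 0, 0], [1, 0.002, -0.0001, 0, 0, 0, 0]],
  ],
)

```text
time: 9.7
position: [643.7, -19.4, 51.3]
ee_rot: [0.032, 0.999, -0.0, 0.0]
contact_force: [-2.0, 1.1, 0.5]
width: -0.002
```

Emit:
step_arm(
  commands=[
    [[1, 0.002, 0, 0, 0, 0, 0], [1, 0.002, 0, 0, 0, 0, 0], [1, 0.002, 0, 0, 0, 0, 0], [1, 0.002, 0, 0, 0, 0, 0]],
  ],
)

```text
time: 10.03
position: [651.6, -19.4, 51.4]
ee_rot: [0.032, 0.999, -0.0, 0.0]
contact_force: [-2.2, -0.7, -0.3]
width: -0.003
```

Emit:
step_arm(
  commands=[
    [[1, 0.0015, 0, 0, 0, 0, 0], [1, 0.0015, 0, 0, 0, 0, 0]],
  ],
)

```text
time: 10.2
position: [654.6, -19.4, 51.4]
ee_rot: [0.032, 0.999, -0.0, 0.0]
contact_force: [-1.8, -1.3, 0.5]
width: -0.0
```

Emit:
step_arm(
  commands=[
    [[1, 0.0015, 0, 0, 0, 0, 0], [1, 0.0015, 0, 0, 0, 0, 0]],
  ],
)

```text
time: 10.37
position: [657.6, -19.3, 51.3]
ee_rot: [0.032, 0.999, -0.0, 0.0]
contact_force: [-2.4, -1.3, 0.8]
width: -0.002
```

Emit:
step_arm(
  commands=[
    [[1, 0.0015, 0, 0, 0, 0, 0], [1, 0.0015, 0, 0, 0, 0, 0]],
  ],
)

```text
time: 10.53
position: [657.7, -19.1, 51.2]
ee_rot: [0.032, 0.999, 0.0, -0.004]
contact_force: [-24.9, -2.4, 11.4]
width: -0.003
```

```bash
python3 snap.py 7
```

```text
[657.7 -18.9  50.9] [-16.    1.9   4.2]
```

View pics/s7.png

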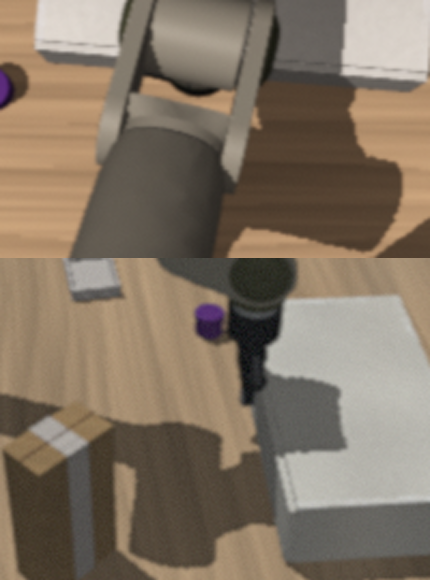

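Force rose to about 25 N at x=657.7 with the front against the housing, so the drawer is shut. I'll hold briefly, then back off straight in -x.

Emit:
step_arm(
  commands=[
    [[1, 0, 0, 0, 0, 0, 0], [1, 0, 0, 0, 0, 0, 0], [1, 0, 0, 0, 0, 0, 0], [1, -0.004, 0, 0, 0, 0, 0], [1, -0.01, 0, 0, 0, 0, 0], [1, -0.02, 0, 0, 0, 0, 0], [1, -0.03, 0, 0, 0, 0, 0], [1, -0.03, 0, 0, 0, 0, 0]],
  ],
)

```text
time: 11.3
position: [566.1, -19.3, 51.4]
ee_rot: [0.032, 0.999, -0.0, 0.001]
contact_force: [1.2, 0.2, 0.6]
width: 0.003
```

Emit:
step_arm(
  commands=[
    [[1, -0.03, 0, 0.03, 0, 0, 0], [1, -0.03, 0, 0.03, 0, 0, 0], [1, -0.03, 0, 0.03, 0, 0, 0], [1, -0.02, 0, 0.03, 0, 0, 0], [1, 0, 0, 0.03, 0, 0, 0], [1, 0, 0, 0, 0, 0, 0], [1, 0, 0, 0, 0, 0, 0], [1, 0, 0, 0, 0, 0, 0]],
  ],
)

```text
time: 11.97
position: [458.2, -19.3, 199.4]
ee_rot: [0.032, 0.999, 0.0, 0.0]
contact_force: [-0.2, 0.4, 0.3]
width: 0.003
```

```bash
python3 snap.py 8;python3 - <<'E'
from h import *
t=ld("pics/top8.npy");cv2.imwrite("pics/t8.png",t["color"][:,:,::-1])
E
```

```text
[458.  -19.2 198.6] [ 0.3  0.2 -0.2]
```

View pics/s8.png

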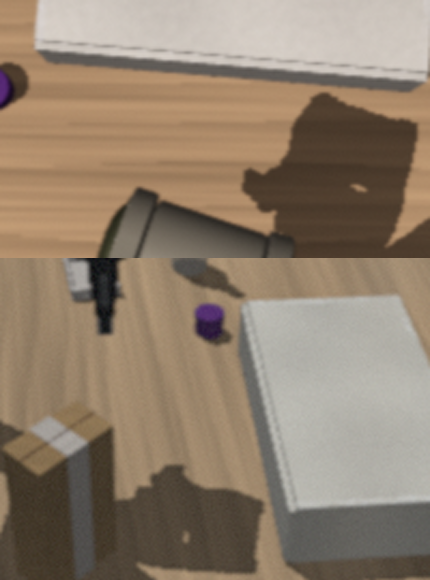

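View pics/t8.png

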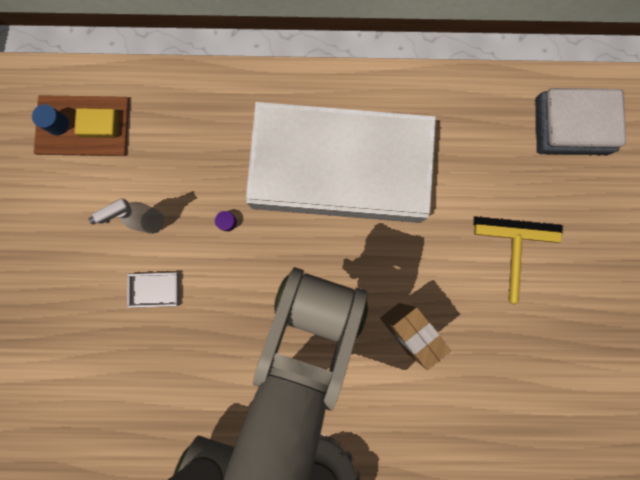

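The drawer front is flush with the housing along its whole width (top view, edge from 248,205 to 430,217). The bottle, dish and squeegee are at their original pixels, and the arm is clear.

```bash
python3 -c "
from cell import order
print(order.close_job())"
```

```text
the job is handed in; nothing more can be done
None
```

The carton is toppled flat on the mat, the drawer is shut, and I handed the job in at about 12 s. The hand-in reports no verdict.

- **Carton:** I pushed the smaller carton, the one in the drawer, near its top with closed fingertips. It tipped about its lower edge onto the mat. Before shutting, I measured its ends in mat coordinates at about (11, 50) and (17, −101) mm, inside the limits of 45 mm (x) and 140 mm (y).
- **Drawer:** I pushed the front at about 2–3 N until the force jumped to about 25 N at the stop. I then backed off, and the last pictures show the front flush with the housing along its whole width.
- **Other objects:** The bottle, dish, squeegee and both look-alikes appear at their starting pixels, and the arm is clear. The fingers never came near the tin.
- **Not checked:** The carton and tin cannot be seen with the drawer shut. I last saw them partway through closing, riding along normally.

No check failed or disagreed.

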